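Stow an impact socket on a slanted stand post

TASK

Stow the loose impact socket on the empty slanted post of the red stand: slide it on along the post's axis, square hole first, then keep a light push on it and twist it until the hole finds the square foot of the post, and seat it fully home against the washer at its foot. The square may stand at any angle, so feel for it, never push or wring hard, let go at the end, and leave the bearing, the piston and the spark plug where they are.

Things in the scene. Friction and masses are not known exactly. Their poses are not given: they have to be found in the camera images.
- socket_center (a point): Centre of the loose impact socket, a plain steel tube standing upright on the bench: 46 mm outside diameter, 60 mm tall, about 0.26 kg; 30 mm above its lower end. z runs along its axis; x and y are square to the sides of the hole. Its lower 22 mm has a square hole 22 mm wide, edges not chamfered; above that it is open, 38 mm inside. Grip the upper half, from above.
- socket: The same socket; origin at the centre of its lower (square-hole) end, axes as above.
- post: The empty post; origin at the middle of its foot, on a 48 mm washer 12 mm off the slanted plate, 65 mm above the bench. z is its axis, pointing up and leaning 35 degrees from vertical to the stand's front (robot's side); y is level. From the foot up: brass square 19.5 mm wide, 0 to 20 mm; round pilot 20.5 mm diameter to 28 mm; cone to 10 mm at 41 mm; tip at 42 mm. Home, the socket's lower end is on the washer.
- post_square (a point): Middle of the upper face of the post's square, 20 mm up the post. Its sides stand at an unknown angle about the axis, 15 to 75 degrees off x and y of the post, and turn stiffly (0.3 N m). The socket stops here until turned to within about 7 degrees of it. Post and washer give on a buffer: 2 N per mm, at most 8 mm, then rigid. Push with 3 to 12 N; the socket's contact forces on post and stand must not sum to 40 N.
- stand: Red bent-sheet stand fixed to the bench, carries the post: base 120 x 200 mm, highest edge 79 mm, slanted plate 84 x 200 mm facing up and to the front. Origin under the middle of the base; x to the back, y along the stand. The empty post is at y = +50 mm; a smaller dark socket (35 mm diameter, 48 mm tall) is fixed on a like post at y = -50 mm.
- bearing: Steel ball bearing, 47 mm diameter, 14 mm high, lying flat; origin at the centre of its underside. Leave alone.
- piston: Piston, 48 mm diameter, 48 mm tall; origin at the centre of its underside. Leave alone.
- spark_plug: Spark plug lying down, 21 x 78 x 18 mm; origin at the centre of its underside. Leave alone.

How it is judged (in metres and radians):
On the way:
1. the socket is threaded on the post: its lower end is well below the tip and it lies in line with the post (z of socket_center in the frame of post between 0.02 and 0.0635 m and x of socket_center in the frame of post between -0.006 and 0.006 m and y of socket_center in the frame of post between -0.006 and 0.006 m and angle between the z axis of socket_center and the z axis of post, either way round below 0.2 rad), for 0.1 s.
At the end, for the whole second after the job is handed in: The socket sits on the empty post, in line with it (within 0.12 rad and 4 mm), its lower end home on the post's washer (within 3 mm), at rest and let go (z of socket_center in the frame of post between 0.026 and 0.033 m and x of socket_center in the frame of post between -0.004 and 0.004 m and y of socket_center in the frame of post between -0.004 and 0.004 m and angle between the z axis of socket_center and the z axis of post, either way round below 0.12 rad and linear speed of socket below 0.02 m/s and contact force between socket and the arm below 0.1 N); the robot touches nothing.
It fails at once if the socket is pushed against the post or the stand or wrung on it with more than 40 N (sum of the contact forces) (contact force between socket and stand above 40 N).
It fails at once if the ball bearing is moved more than 15 mm (distance of bearing from where it was at the start of the episode above 0.015 m).
It fails at once if the piston is moved more than 15 mm (distance of piston from where it was at the start of the episode above 0.015 m).
It fails at once if the spark plug is moved more than 15 mm (distance of spark_plug from where it was at the start of the episode above 0.015 m).
It also fails if it takes over 56 s, if anything falls off the work surface, if the arm or the gripper's body presses on something with over 40 N, if the wrist force passes 120 N, or if a joint passes its speed limit or range.

ROBOT

A 6-joint arm with a two-finger parallel gripper is mounted at the origin on a cart in front of the work surface, level with it; the furniture and walls round the work are solid. World frame = base frame: x ahead of the robot, y to its left, z up, the work surface at z = 0. Lengths are in mm, angles in rad, forces in N, time in s.
With the tool pointing down it reaches from about 275 to 825 mm from the base axis. Payload 4.9 kg.
Tool frame: the origin (TCP) lies on the mounting face of the last link; the fingertips stand 173 mm ahead of it and the grasp point (between the pads) lies 155 mm ahead of it; z points along the fingers, y is the line along which they close (so a half turn about z gives the same grasp; the last joint's range is limited). The gripper opens to 85 mm and grips with 20 to 120 N. Pads are 22 mm wide; open, the fingers measure 114 mm over their backs; the gripper's body (76 mm by 85 mm) begins 54 mm behind the grasp point. The pads swing forward as they close: fully open they stand 13 mm farther back than shut.
Start: joints at [-1.36, 0.326, -0.193, 1.052, 0, 1.437], TCP at [185.917, -517.643, 404.681] pointing down, gripper open.
Joint ranges: [-2.65, 2.65], [-0.97, 1.79], [-1.3, 1.35], [-1.93, 2.1], [-1.47, 1.37], [-3.14, 3.14]. Speed limits (rad/s): [2.57, 2.57, 3.14, 3.14, 3.14, 3.14].

INTERFACE

Orientations are given as [roll, pitch, yaw] about the fixed x, y, z axes, in that order (R = Rz(yaw) Ry(pitch) Rx(roll)).
In Python, from plant import get_obs, read_camera, calibration, close_job gives the robot as it stands.
- The arm moves only by the shell command python3 -m inch 'ROWS' [FORCE]. ROWS is JSON, a list of rows, each an object with "offset": the shift along the tool's x, y, z in units of 1 m (1.0 is 1 m), a list of three; "rot": the turn, a rotation vector about the tool's x, y, z in units of pi rad (1.0 is pi rad), a list of three; "grip": the gripper's target within -1 to 1 (shut at 1, half-way at 0, fully open at -1). A call has 1 to 20 rows; each row shifts and turns the commanded pose from where the row before left it, along the tool's axes as they then stand; what a row does not reach is not made up. A row lasts 1/12 s, in which the tool goes at most 41.7 mm and 7.16 degrees, less where a joint would pass 70% of its speed; a pose out of reach is approached as far as the arm can. A call with a number of a shift or a turn outside -1 to 1 is refused whole. A call with a gripper value outside its range is refused whole. The fingers move at their own pace and stop on an object; FORCE is the grip in N (left out, the last holds). Time passes only in rows, so rows that do not move let the fingers close. It gives the time, the measured TCP pose, the force, the opening and the grip force at its end, in the units of the state.
- get_obs(): the state, without advancing time (a new reading comes with each control period).
- read_camera(name): name is "scene" or "side" or "wrist"; returns the picture (384x512x3 uint8, red, green, blue); there is no depth.
- calibration(name): a dict with "intrinsics" (3x3 intrinsics, pixels), "rvec" (rotation vector, rad) and "tvec" (3), from world to camera coordinates, as OpenCV has them; the wrist camera has in their place "tool_from_camera" (4x4, takes a point from camera to tool coordinates, whose origin is the TCP and whose axes are the flange's). Camera axes: x right, y down, z forward; pixel columns grow to the right and rows downward; lengths in mm; the calibration is good to about 2 mm. A picture is of the moment at which its call begins: read the wrist's pose just before it. calibration takes no time and is no camera call.
- close_job(): hands the job in; it is judged then, once.
The state is a dict: "time": time; "joints": joint angles; "joint_vel": joint speeds; "tau": joint torques, N m; "eef_pos": TCP position; "eef_rot": TCP orientation; "contact_force": force on the tool from outside, world axes, zero at the start; "torque": the same for the moment, N m; "opening": opening from 0.0 (shut) to 1.0 (fully open); "grasp_force": force on a finger pad.
Only numpy, scipy, OpenCV 4.12 (cv2) and the standard library are available. Lean on these libraries where they do the work, as an engineer would, in place of code of your own. Each camera call takes 0.05 s, during which the arm holds its last target. There are 200 camera calls.

## Working session

There is one attempt and no reset: what is moved stays moved. The work goes in short steps, Python scripts to look and compute and a shell command to move; the robot and the scene stay as the last step left them, time stands still between calls to the robot, and variables do not carry over. Pictures are saved under pics/ and viewed, at most 10 in all, crops included, and the job is handed in when it is done.

```bash
mkdir -p pics; ls; python3 - <<'E'
from plant import *
import cv2,numpy as np
print(get_obs())
for n in("scene","side","wrist"):
    im=read_camera(n); cv2.imwrite(f"pics/{n}0.png",im[:,:,::-1]); c=calibration(n); print(n,{k:np.round(v,3).tolist() for k,v in c.items()})
a=[cv2.imread(f"pics/{n}0.png") for n in("scene","side")]
E
```

```text
pics
{'time': 0.0, 'joints': array([-1.36022011e+00,  3.26935431e-01, -1.93591653e-01,  1.05201319e+00,
       -1.48313486e-05,  1.43664085e+00]), 'joint_vel': array([ 3.32771051e-04,  1.85612157e-03,  3.83115570e-05,  1.93332735e-04,
        9.64151583e-04, -1.01195145e-03]), 'tau': array([-2.53103381e-04, -4.43400764e+01,  2.62438452e+01,  1.53661013e-02,
       -2.89342097e-04,  1.59641409e-06]), 'eef_pos': array([ 185.83981766, -517.34234412,  403.90323554]), 'eef_rot': array([-3.13986239e+00, -2.18561365e-04,  3.44731508e-01]), 'contact_force': array([-0.77400351, -0.50704718,  0.69661753]), 'torque': array([ 0.07144447,  0.01395892, -0.0165472 ]), 'grasp_force': 0.0, 'opening': 1.0000206350421939}
scene {'intrinsics': [[450.018, 0.0, 253.449], [0.0, 450.018, 188.565], [0.0, 0.0, 1.0]], 'rvec': [0.832, -2.389, 1.278], 'tvec': [590.23, 148.224, 740.736]}
side {'intrinsics': [[372.717, 0.0, 255.578], [0.0, 372.717, 183.013], [0.0, 0.0, 1.0]], 'rvec': [0.638, -2.325, 1.509], 'tvec': [629.524, 113.6, 790.063]}
wrist {'intrinsics': [[327.755, 0.0, 254.889], [0.0, 327.755, 190.471], [0.0, 0.0, 1.0]], 'tool_from_camera': [[-0.0, -0.955, -0.296, 76.428], [1.0, -0.0, 0.0, -0.047], [-0.0, -0.296, 0.955, 30.288], [0.0, 0.0, 0.0, 1.0]]}
```

View pics/scene0.png

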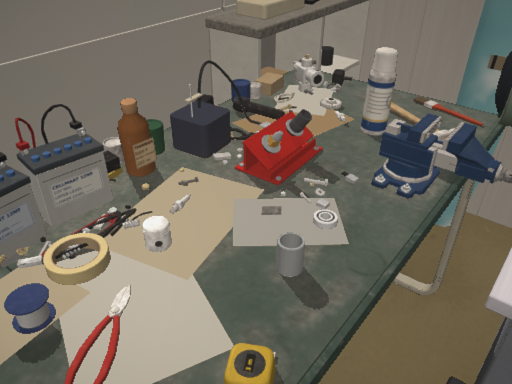

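View pics/side0.png

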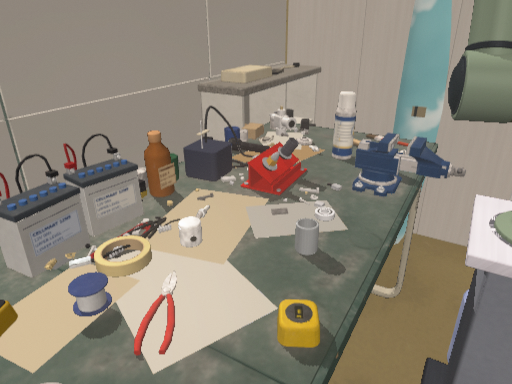

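The scene view shows the loose socket at (290,254) with its top rim at about (291,240). The red stand is at (280,147) with the dark socket at (298,123), the bearing at (325,218), the piston at (157,233) and the plug at (180,204). In the side view the socket is at (307,236) and the stand at (275,168).

```bash
cat > h.py <<'E'
from plant import *
import cv2,numpy as np
from scipy.spatial.transform import Rotation as Rn
def cam(n,obs=None):
    c=calibration(n);K=np.array(c["intrinsics"])
    if n=="wrist":
        o=obs or get_obs(); T=np.eye(4);T[:3,:3]=Rn.from_euler('xyz',o["eef_rot"]).as_matrix();T[:3,3]=o["eef_pos"]
        W=T@np.array(c["tool_from_camera"]); return K,W[:3,:3],W[:3,3]
    R=cv2.Rodrigues(np.array(c["rvec"],float))[0];return K,R.T,-R.T@np.array(c["tvec"],float).ravel()
def ray(C,u,v):
    K,R,o=C; d=R@np.linalg.solve(K,[u,v,1.]);return o,d/np.linalg.norm(d)
def plane(C,u,v,z):
    o,d=ray(C,u,v);return o+d*(z-o[2])/d[2]
def tri(*rs):
    A=sum(np.eye(3)-np.outer(d,d) for o,d in rs);b=sum((np.eye(3)-np.outer(d,d))@o for o,d in rs)
    p=np.linalg.solve(A,b);return p,[round(float(np.linalg.norm(np.cross(p-o,d))),1) for o,d in rs]
def proj(C,p):
    K,R,o=C;q=K@(R.T@(np.array(p,float)-o));return q[:2]/q[2]
E
python3 - <<'E'
from h import *
np.set_printoptions(precision=1,suppress=True)
a,b=cam("scene"),cam("side");print(a[2],b[2])
for nm,C,us in(("scene",a,dict(socktop=(291,241,60),stand=(280,150,40),bear=(325,218,7),pist=(157,235,24),plug=(180,204,9),dark=(298,123,100))),("side",b,dict(socktop=(307,224,60),stand=(276,170,40),bear=(324,212,7),pist=(191,233,24),plug=(205,207,9)))):
    for k,v in us.items(): print(nm,k,plane(C,*v))
print(tri(ray(a,291,241),ray(b,307,224)))
for n in("scene","side"):
    im=cv2.imread(f"pics/{n}0.png")
    hsv=cv2.cvtColor(im,cv2.COLOR_BGR2HSV)
    x0,y0=(225,90) if n=="scene" else (235,120)
    cv2.imwrite(f"pics/{n}c.png",cv2.resize(im[y0:y0+110,x0:x0+110],None,fx=5,fy=5,interpolation=cv2.INTER_CUBIC))
i=np.hstack([cv2.resize(cv2.imread(f"pics/{n}c.png"),(400,400)) for n in("scene","side")]);cv2.imwrite("pics/stand1.png",i)
E
```

```text
[134.6 785.5 532.9] [189.8 902.1 428.4]
scene socktop [429.6 311.2  60. ]
scene stand [639.5  46.   40. ]
scene bear [449.8 161.6   7. ]
scene pist [645.6 408.7  24. ]
scene plug [697.8 304.4   9. ]
scene dark [618.5  10.7 100. ]
side socktop [430.8 310.1  60. ]
side stand [638.8  47.7  40. ]
side bear [453.5 153.    7. ]
side pist [645.3 406.2  24. ]
side plug [710.6 277.8   9. ]
(array([429.6, 311.9,  60.9]), [0.5, 0.5])
```

View pics/stand1.png

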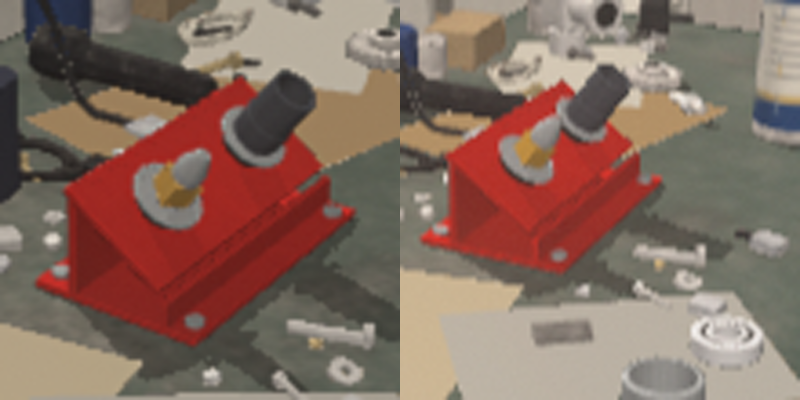

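The crops show the empty post's tip at scene (280.8,131.8) and side (277.6,152.5). Its washer is at scene (271,144) and side (270,163.5), and the dark socket stands to the right, behind it.

```bash
python3 - <<'E'
from h import *
np.set_printoptions(precision=1,suppress=True)
a,b=cam("scene"),cam("side")
f=110/400
P={}
for k,(s,t) in dict(tip=((203,152),(155,118)),washer=((168,196),(127,158)),dark=((296,88),(212,77)),upL=((68,185),(49,157)),upR=((250,82),(167,79)),loL=((163,289),(128,228)),loR=((322,165),(232,146))).items():
    s=(225+s[0]*f,90+s[1]*f);t=(235+t[0]*f,120+t[1]*f)
    P[k]=tri(ray(a,*s),ray(b,*t));print(k,P[k])
    print("  scene-plane",plane(a,*s,dict(tip=99.4,washer=65,dark=98,upL=79,upR=79,loL=31,loR=31)[k]),plane(b,*t,dict(tip=99.4,washer=65,dark=98,upL=79,upR=79,loL=31,loR=31)[k]))
E
```

```text
tip (array([621.5,  72.5, 101.9]), [0.3, 0.3])
  scene-plane [623.8  68.7  99.4] [625.3  65.7  99.4]
washer (array([640.3,  80. ,  69.7]), [0.3, 0.3])
  scene-plane [645.   73.1  65. ] [646.7  68.9  65. ]
dark (array([629., -39., 101.]), [0.6, 0.6])
  scene-plane [631.5 -44.1  98. ] [634.1 -48.6  98. ]
upL (array([689.2, 112.8,  73.2]), [1.3, 1.3])
  scene-plane [684.1 120.4  79. ] [678.9 127.3  79. ]
upR (array([678.7, -60.5,  84.6]), [2.1, 2.1])
  scene-plane [682.4 -69.2  79. ] [690.2 -79.4  79. ]
loL (array([619.5, 113.2,  29.5]), [1.7, 1.7])
  scene-plane [615.7 116.2  31. ] [620.3 114.5  31. ]
loR (array([628.2, -80. ,  30.1]), [0.2, 0.2])
  scene-plane [627.6 -78.6  31. ] [626.9 -77.5  31. ]
```

```bash
python3 -m inch '[{"offset":[0,0,0],"rot":[0,0,-0.039],"grip":-1},{"offset":[0,0,0],"rot":[0,0,-0.039],"grip":-1},{"offset":[0,0,0],"rot":[0,0,-0.039],"grip":-1},{"offset":[0,0,0],"rot":[0,0,-0.039],"grip":-1},{"offset":[0,0,0],"rot":[0,0,-0.039],"grip":-1},{"offset":[0,0,0],"rot":[0,0,-0.039],"grip":-1},{"offset":[0,0,0],"rot":[0,0,-0.039],"grip":-1},{"offset":[0,0,0],"rot":[0,0,-0.039],"grip":-1},{"offset":[0,0,0],"rot":[0,0,-0.039],"grip":-1},{"offset":[0,0,0],"rot":[0,0,-0.039],"grip":-1}]' 30
python3 -m inch '[{"offset":[0.03,0.022,0.001],"rot":[0,0,0],"grip":-1},{"offset":[0.03,0.022,0.001],"rot":[0,0,0],"grip":-1},{"offset":[0.03,0.022,0.001],"rot":[0,0,0],"grip":-1},{"offset":[0.03,0.022,0.001],"rot":[0,0,0],"grip":-1},{"offset":[0.03,0.022,0.001],"rot":[0,0,0],"grip":-1},{"offset":[0.03,0.022,0.001],"rot":[0,0,0],"grip":-1},{"offset":[0.03,0.022,0.001],"rot":[0,0,0],"grip":-1},{"offset":[0.03,0.022,0.001],"rot":[0,0,0],"grip":-1},{"offset":[0.03,0.022,0.001],"rot":[0,0,0],"grip":-1},{"offset":[0.03,0.022,0.001],"rot":[0,0,0],"grip":-1},{"offset":[0.03,0.022,0.001],"rot":[0,0,0],"grip":-1},{"offset":[0.03,0.022,0.001],"rot":[0,0,0],"grip":-1},{"offset":[0.03,0.022,0.001],"rot":[0,0,0],"grip":-1},{"offset":[0.03,0.022,0.001],"rot":[0,0,0],"grip":-1},{"offset":[0.03,0.022,0.001],"rot":[0,0,0],"grip":-1},{"offset":[0.03,0.022,0.001],"rot":[0,0,0],"grip":-1},{"offset":[0.03,0.022,0.001],"rot":[0,0,0],"grip":-1},{"offset":[0.03,0.022,0.001],"rot":[0,0,0],"grip":-1},{"offset":[0.03,0.022,0.001],"rot":[0,0,0],"grip":-1},{"offset":[0,0,0],"rot":[0,0,0],"grip":-1}]'
python3 - <<'E'
from h import *
o=get_obs();im=read_camera("wrist");cv2.imwrite("pics/w1.png",im[:,:,::-1]);import pickle;pickle.dump(o,open("w1.pkl","wb"));print(o["eef_pos"],o["eef_rot"],o["joints"])
E
```

```text
time: 0.98
eef_pos: [185.9, -517.5, 404.3]
eef_rot: [-3.141, -0.001, 1.576]
contact_force: [0.8, 0.0, -0.2]
opening: 0.999
grasp_force: 0.0
time: 2.65
eef_pos: [606.9, 56.8, 384.7]
eef_rot: [3.14, -0.002, 1.576]
contact_force: [-1.6, -0.3, 0.3]
opening: 0.998
grasp_force: 0.0
[606.87818926  56.75987987 384.67538577] [ 3.14017397e+00 -2.33437455e-03  1.57600476e+00] [-0.02830073  0.4487505  -0.06012831  1.06057784  0.00238059  1.53729042]
```

View pics/w1.png

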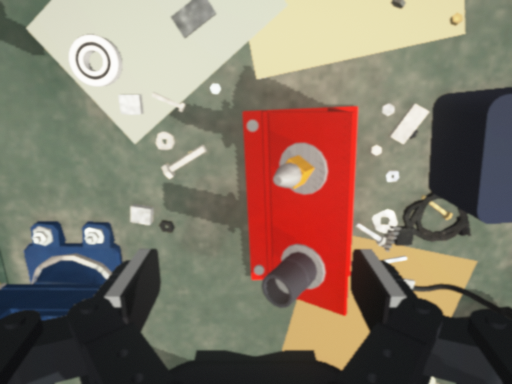

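The wrist view shows the stand almost square to the picture. The washer is at (303,168), the post's tip at (287,177), the brass square between them, and the dark socket at (290,278). I'll take a second wrist view on the way to the socket.

```bash
python3 -m inch '[{"offset":[0.012,-0.03,0.004],"rot":[0,0,0],"grip":-1},{"offset":[0.012,-0.03,0.004],"rot":[0,0,0],"grip":-1},{"offset":[0.012,-0.03,0.004],"rot":[0,0,0],"grip":-1},{"offset":[0.012,-0.03,0.004],"rot":[0,0,0],"grip":-1},{"offset":[0.012,-0.03,0.004],"rot":[0,0,0],"grip":-1},{"offset":[0,0,0],"rot":[0,0,0],"grip":-1},{"offset":[0,0,0],"rot":[0,0,0],"grip":-1}]'
python3 - <<'E'
from h import *
import pickle
o=get_obs();im=read_camera("wrist");cv2.imwrite("pics/w2.png",im[:,:,::-1]);pickle.dump(o,open("w2.pkl","wb"));print(o["eef_pos"],o["eef_rot"])
C=cam("wrist",o);u,v=proj(C,(635,72,80)).astype(int);print(u,v)
a=cv2.imread("pics/w1.png")[130:220,230:370];b=cv2.imread("pics/w2.png")
y0,x0=max(v-45,0),min(max(u-70,0),372);print(x0,y0)
b=b[y0:y0+90,x0:x0+140]
cv2.imwrite("pics/w12.png",cv2.resize(np.vstack([a,b]),None,fx=3.33333,fy=3.33333,interpolation=cv2.INTER_CUBIC))
E
```

```text
time: 3.28
eef_pos: [452.4, 111.9, 365.6]
eef_rot: [-3.14, 0.001, 1.57]
contact_force: [1.2, -0.1, 0.6]
opening: 1.001
grasp_force: 0.0
[452.44936415 111.87833228 365.59774331] [-3.14039130e+00  5.09505735e-04  1.57049536e+00]
469 231
372 186
```

View pics/w12.png

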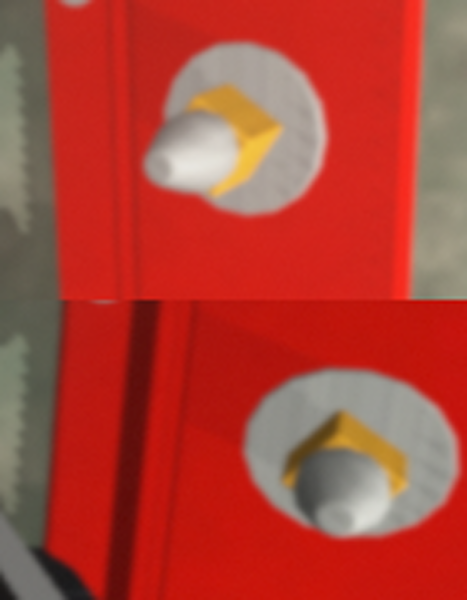

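In the crops view 1 has the tip at (158,165) and the washer ellipse centred at (246,128). In view 2, looking almost down the axis, the tip is at (341,516) and the washer centre at (351,454). The brass corners at (285,478), (343,412) and (408,468) put the square at about 45°.

```bash
python3 - <<'E'
from h import *
import pickle
np.set_printoptions(precision=2,suppress=True)
o1,o2=[pickle.load(open(f"w{i}.pkl","rb")) for i in(1,2)]
C1,C2=cam("wrist",o1),cam("wrist",o2)
f1=lambda x,y:(230+x*.3,130+y*.3); f2=lambda x,y:(372+x*.3,186+(y-300)*.3)
tip=tri(ray(C1,*f1(158,165)),ray(C2,*f2(341,516)));wa=tri(ray(C1,*f1(246,128)),ray(C2,*f2(351,454)))
print(tip,wa);d=tip[0]-wa[0];print("len",np.linalg.norm(d),"az",np.degrees(np.arctan2(d[1],d[0])),"tilt",np.degrees(np.arccos(d[2]/np.linalg.norm(d))))
# stand yaw from red right edge (z=79)
im=cv2.imread("pics/w1.png");h=cv2.cvtColor(im,cv2.COLOR_BGR2HSV);m=((h[...,1]>180)&((h[...,0]<8)|(h[...,0]>172))&(h[...,2]>90)).astype(np.uint8)
n,l,s,c=cv2.connectedComponentsWithStats(m);m=l==1+s[1:,4].argmax()
R=[];L=[]
for r in range(125,295,5):
    x=np.where(m[r])[0];R.append(plane(C1,x.max()+.5,r,79)[:2]);
    if r<270:L.append(plane(C1,x.min()-.5,r,2)[:2])
for E in(R,L):
    E=np.array(E);p=np.polyfit(E[:,1],E[:,0],1);print("x = %.3f y + %.1f"%tuple(p),"yaw deg",-np.degrees(np.arctan(p[0])))
ys=[np.where(m[:,c])[0].min() for c in range(260,350,10)];print("north edge",plane(C1,345,np.where(m[:,345])[0].min(),79),plane(C1,252,np.where(m[:,252])[0].min(),2))
# socket from scene/side known; square corners on plane 20mm up
yaw=np.arctan2(-d[1],-d[0])
for yw in(0,yaw):
    xa=np.array([np.cos(35/57.3)*np.cos(yw),np.cos(35/57.3)*np.sin(yw),np.sin(35/57.3)]);ya=np.array([-np.sin(yw),np.cos(yw),0]);za=np.cross(xa,ya)
    for h_ in(0,20):
      q=wa[0]+h_*za
      for uv in((285,478),(343,412),(408,468)):
        oo,dd=ray(C2,*f2(*uv));p=oo+dd*((q-oo)@za)/(dd@za)-q;print(h_,round(p@xa,1),round(p@ya,1),"ang",round(np.degrees(np.arctan2(p@ya,p@xa)),1))
E
```

```text
(array([626.23,  64.82, 101.93]), [0.5, 0.5]) (array([652.34,  64.89,  65.59]), [0.1, 0.1])
len 44.75288578864884 az -179.86131495785511 tilt 35.690727275829715
x = -0.046 y + 697.0 yaw deg 2.64764267195833
x = -0.048 y + 600.3 yaw deg 2.7704222923843895
north edge [681.42 119.63  79.  ] [605.03 111.44   2.  ]
0 -13.6 -11.0 ang -141.2
0 -3.7 11.2 ang 108.4
0 12.7 -0.8 ang -3.6
20 -13.3 -3.0 ang -167.4
20 -4.0 17.8 ang 102.6
20 11.4 6.6 ang 29.9
0 -13.7 -10.9 ang -141.3
0 -3.7 11.2 ang 108.3
0 12.7 -0.8 ang -3.8
20 -13.3 -2.9 ang -167.6
20 -4.0 17.9 ang 102.5
20 11.4 6.6 ang 30.0
```

```bash
python3 -m inch '[{"offset":[0.032,-0.003,0.004],"rot":[0,0,0],"grip":-1},{"offset":[0.032,-0.003,0.004],"rot":[0,0,0],"grip":-1},{"offset":[0.032,-0.003,0.004],"rot":[0,0,0],"grip":-1},{"offset":[0.032,-0.003,0.004],"rot":[0,0,0],"grip":-1},{"offset":[0.032,-0.003,0.004],"rot":[0,0,0],"grip":-1},{"offset":[0,0,0],"rot":[0,0,0],"grip":-1},{"offset":[0,0,0],"rot":[0,0,0],"grip":-1}]'
python3 - <<'E'
from h import *
import pickle
o=get_obs();im=read_camera("wrist");cv2.imwrite("pics/w3.png",im[:,:,::-1]);pickle.dump(o,open("w3.pkl","wb"));print(o["eef_pos"],o["eef_rot"],proj(cam("wrist",o),(430,311,60)))
E
python3 -m inch '[{"offset":[0.02,-0.002,0.012],"rot":[0,0,0],"grip":-1},{"offset":[0.02,-0.002,0.012],"rot":[0,0,0],"grip":-1},{"offset":[0,0,0.012],"rot":[0,0,0],"grip":-1},{"offset":[0,0,0],"rot":[0,0,0],"grip":-1},{"offset":[0,0,0],"rot":[0,0,0],"grip":-1}]'
python3 - <<'E'
from h import *
import pickle
o=get_obs();im=read_camera("wrist");cv2.imwrite("pics/w4.png",im[:,:,::-1]);pickle.dump(o,open("w4.pkl","wb"));print(o["eef_pos"],o["eef_rot"],proj(cam("wrist",o),(430,311,60)))
cv2.imwrite("pics/w34.png",np.hstack([cv2.resize(cv2.imread(f"pics/w{i}.png"),(400,300)) for i in(3,4)]))
E
```

```text
time: 3.92
eef_pos: [440.5, 273.0, 345.4]
eef_rot: [3.141, 0.0, 1.572]
contact_force: [0.5, 0.3, 0.2]
opening: 1.001
grasp_force: 0.0
[440.47911974 272.97311235 345.40927853] [3.14104229e+00 3.82250025e-04 1.57172306e+00] [240.1380249  139.75330081]
time: 4.38
eef_pos: [436.1, 310.8, 309.5]
eef_rot: [-3.141, 0.001, 1.568]
contact_force: [0.6, -0.4, 0.4]
opening: 1.003
grasp_force: 0.0
[436.06444765 310.81152321 309.45228555] [-3.14050505e+00  1.11941486e-03  1.56794333e+00] [245.50937677 200.66576723]
```

View pics/w34.png

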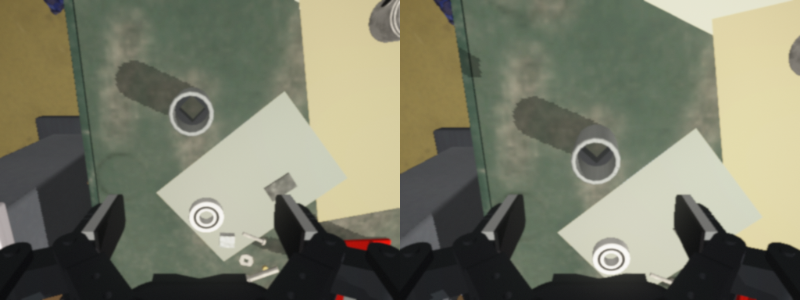

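Both pictures show the socket's bright rim, at (191,113) on the left and (196,160) on the right at 0.78 scale. A V-shaped dark hole is visible inside, so its square stands at roughly 45° to the tool.

```bash
python3 - <<'E'
from h import *
import pickle
np.set_printoptions(precision=1,suppress=True)
rs=[]
crops=[]
for i,(u,v) in((3,(244.5,144.6)),(4,(251,204.8))):
    im=cv2.imread(f"pics/w{i}.png");g=cv2.cvtColor(im,cv2.COLOR_BGR2GRAY)
    C=cam("wrist",pickle.load(open(f"w{i}.pkl","rb")))
    u0,v0=int(u)-40,int(v)-40;s=g[v0:v0+80,u0:u0+80]
    crops.append(cv2.resize(im[v0:v0+80,u0:u0+80],(400,400),interpolation=cv2.INTER_CUBIC))
    m=(s>165).astype(np.uint8);n,l,st,ce=cv2.connectedComponentsWithStats(m)
    # component closest centered with ring
    k=min(range(1,n),key=lambda k:np.hypot(*(ce[k]-40))+ (1000 if st[k,4]<60 else 0))
    pts=cv2.convexHull(np.argwhere(l==k)[:,::-1].astype(np.int32)).astype(np.float32)
    e=cv2.fitEllipse(pts);cx,cy=e[0][0]+u0,e[0][1]+v0;print(e,cx,cy,"dia mm@60",np.array(e[1])/327.755*np.dot(C[1][:,2],plane(C,cx,cy,60)-C[2]),plane(C,cx,cy,60))
    rs.append(ray(C,cx,cy))
print(tri(*rs))
cv2.imwrite("pics/sock.png",np.hstack(crops))
E
```

```text
((40.842464447021484, 41.492427825927734), (55.42192840576172, 55.879554748535156), 129.36341857910156) 244.84246444702148 145.49242782592773 dia mm@60 [43.3 43.7] [433.6 306.5  60. ]
((39.70825958251953, 42.22905731201172), (58.371734619140625, 62.00030517578125), 87.81331634521484) 250.70825958251953 206.22905731201172 dia mm@60 [41.5 44.1] [433.6 306.8  60. ]
(array([433.6, 306.3,  58.6]), [0.0, 0.0])
```

View pics/sock.png

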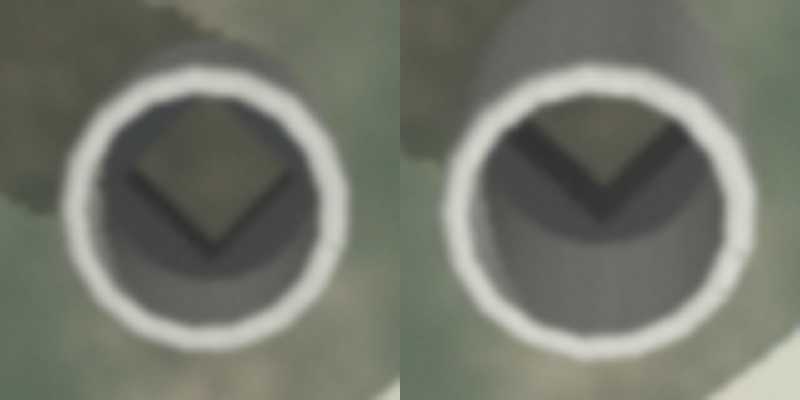

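The rim centre is at (433.6, 306.5, ~60), and the measured height of 58.6 and ~44 mm diameter match the text. The socket's hole corners point along world x and y. On the post, the square's corners are about +20° from post x. Next I descend and grip.

```bash
python3 -m inch '[{"offset":[-0.004,-0.0025,0.02],"rot":[0,0,0],"grip":-1},{"offset":[0,0,0.03],"rot":[0,0,0],"grip":-1},{"offset":[0,0,0.03],"rot":[0,0,0],"grip":-1},{"offset":[0,0,0.02],"rot":[0,0,0],"grip":-1},{"offset":[0,0,0.01],"rot":[0,0,0],"grip":-1},{"offset":[0,0,0],"rot":[0,0,0],"grip":-1},{"offset":[0,0,0],"rot":[0,0,0],"grip":-1}]' 35
python3 -m inch '[{"offset":[0,0,0],"rot":[0,0,0],"grip":1},{"offset":[0,0,0],"rot":[0,0,0],"grip":1},{"offset":[0,0,0],"rot":[0,0,0],"grip":1},{"offset":[0,0,0],"rot":[0,0,0],"grip":1},{"offset":[0,0,0],"rot":[0,0,0],"grip":1},{"offset":[0,0,0],"rot":[0,0,0],"grip":1},{"offset":[0,0,0],"rot":[0,0,0],"grip":1},{"offset":[0,0,0],"rot":[0,0,0],"grip":1},{"offset":[0,0,0],"rot":[0,0,0],"grip":1},{"offset":[0,0,0],"rot":[0,0,0],"grip":1}]' 35
```

```text
time: 5.02
eef_pos: [433.8, 307.9, 200.5]
eef_rot: [3.141, -0.0, 1.569]
contact_force: [-0.1, -0.2, 1.2]
opening: 0.999
grasp_force: 0.0
time: 5.85
eef_pos: [433.5, 308.5, 201.0]
eef_rot: [3.14, -0.001, 1.57]
contact_force: [-1.5, -0.9, 7.4]
opening: 0.525
grasp_force: 34.9
```

```bash
cat > goal.py <<'E'
from h import *
import pickle
from scipy.optimize import least_squares
np.set_printoptions(precision=4,suppress=True)
yw=np.radians(2.7)
def axes(yw):
    c,s=np.cos(np.radians(35)),np.sin(np.radians(35))
    xa=np.array([c*np.cos(yw),c*np.sin(yw),s]);ya=np.array([-np.sin(yw),np.cos(yw),0]);return xa,ya,np.cross(xa,ya)
xa,ya,za=axes(yw)
def goal(F,s,th,dx=1.5,L=201):
    th=np.radians(th);tx=np.cos(th)*ya-np.sin(th)*xa;ty=np.cos(th)*xa+np.sin(th)*ya
    return F+(s+L)*za+dx*tx, np.column_stack([tx,ty,-za])
def rel(p,R,o=None):
    o=o or get_obs();R0=Rn.from_euler('xyz',o["eef_rot"]).as_matrix()
    return "shift(m, tool)",R0.T@(p-o["eef_pos"])/1000,"rot(pi)",Rn.from_matrix(R0.T@R).as_rotvec()/np.pi
E
python3 - <<'E'
from goal import *
C=[cam("wrist",pickle.load(open(f"w{i}.pkl","rb"))) for i in(1,2)]
f1=lambda x,y:(230+x*.3,130+y*.3); f2=lambda x,y:(372+x*.3,186+(y-300)*.3)
T=[f1(158,165),f2(341,516)];W=[f1(246,128),f2(351,454)]
r=least_squares(lambda F:np.concatenate([proj(c,F+42*za)-t for c,t in zip(C,T)]+[proj(c,F)-w for c,w in zip(C,W)]+[[(F[2]-65)]]),[652,65,65]);print(r.x,r.fun)
np.save("F.npy",r.x);p,R=goal(r.x,65,8);print(p,rel(p,R))
E
```

```text
[651.5874  65.1341  65.6887] [ 1.6475 -0.182  -0.2971  0.4184 -0.8468 -0.1337 -0.66   -0.3136  0.6887]
[498.9447  59.4227 283.4634] ('shift(m, tool)', array([-0.249 ,  0.0657, -0.0825]), 'rot(pi)', array([-0.1939, -0.0092, -0.0578]))
```

```bash
python3 -m inch '[{"offset":[0,0,-0.01],"rot":[0,0,0],"grip":1},{"offset":[0,0,-0.0225],"rot":[0,0,0],"grip":1},{"offset":[0,0,-0.025],"rot":[0,0,0],"grip":1},{"offset":[0,0,-0.025],"rot":[0,0,0],"grip":1},{"offset":[-0.0249,0.0066,0],"rot":[0,0,0],"grip":1},{"offset":[-0.0249,0.0066,0],"rot":[0,0,0],"grip":1},{"offset":[-0.0249,0.0066,0],"rot":[0,0,0],"grip":1},{"offset":[-0.0249,0.0066,0],"rot":[0,0,0],"grip":1},{"offset":[-0.0249,0.0066,0],"rot":[0,0,0],"grip":1},{"offset":[-0.0249,0.0066,0],"rot":[0,0,0],"grip":1},{"offset":[-0.0249,0.0066,0],"rot":[0,0,0],"grip":1},{"offset":[-0.0249,0.0066,0],"rot":[0,0,0],"grip":1},{"offset":[-0.0249,0.0066,0],"rot":[0,0,0],"grip":1},{"offset":[-0.0249,0.0066,0],"rot":[0,0,0],"grip":1},{"offset":[0,0,0],"rot":[0,0,0],"grip":1}]'
python3 -m inch '[{"offset":[0,0,0],"rot":[-0.0323,-0.0015,-0.0096],"grip":1},{"offset":[0,0,0],"rot":[-0.0323,-0.0015,-0.0096],"grip":1},{"offset":[0,0,0],"rot":[-0.0323,-0.0015,-0.0096],"grip":1},{"offset":[0,0,0],"rot":[-0.0323,-0.0015,-0.0096],"grip":1},{"offset":[0,0,0],"rot":[-0.0323,-0.0015,-0.0096],"grip":1},{"offset":[0,0,0],"rot":[-0.0323,-0.0015,-0.0096],"grip":1},{"offset":[0,0,0],"rot":[0,0,0],"grip":1},{"offset":[0,0,0],"rot":[0,0,0],"grip":1},{"offset":[0,0,0],"rot":[0,0,0],"grip":1}]'
python3 - <<'E'
from goal import *
p,R=goal(np.load("F.npy"),65,8);print(get_obs()["joints"],rel(p,R))
ims=[]
for n in("scene","side","wrist"):
    o=get_obs();im=read_camera(n)[:,:,::-1];cv2.imwrite(f"pics/{n}5.png",im)
    if n=="wrist":pickle.dump(o,open("w5.pkl","wb"))
    c=cam(n,o);print(n,proj(c,np.load("F.npy")+42*za),proj(c,np.load("F.npy")),proj(c,np.load("F.npy")+65*za))
a=cv2.imread("pics/scene5.png")[60:190,215:345];b=cv2.imread("pics/side5.png")[90:220,215:345];w=cv2.imread("pics/wrist5.png")
cv2.imwrite("pics/m5.png",np.vstack([np.hstack([cv2.resize(x,(300,300),interpolation=cv2.INTER_CUBIC) for x in(a,b)]),cv2.resize(w,(600,450))[150:,:]]))
E
```

```text
time: 7.1
eef_pos: [500.0, 55.7, 282.9]
eef_rot: [3.14, 0.003, 1.565]
contact_force: [0.7, -0.6, -2.1]
opening: 0.52
grasp_force: 36.8
time: 7.85
eef_pos: [498.4, 59.3, 282.0]
eef_rot: [2.542, 0.079, 1.732]
contact_force: [0.2, 0.3, -3.2]
opening: 0.528
grasp_force: 37.1
[-0.0418  0.2096 -0.8742 -0.115   0.0503  1.3591] ('shift(m, tool)', array([-0.0001,  0.0013, -0.0009]), 'rot(pi)', array([-0.0022, -0.0002, -0.0004]))
scene [280.698 130.251] [270.9438 141.4153] [286.3075 123.8305]
side [277.2125 151.8825] [269.0231 162.4719] [281.8698 145.8603]
wrist [255.2478 217.0045] [255.4115 196.1398] [255.1279 232.2784]
```

View pics/m5.png

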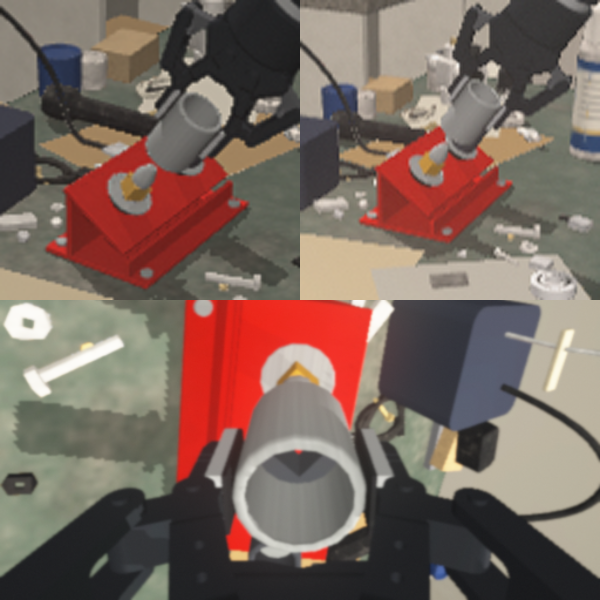

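The tube is in line with the post in the scene and side crops. In the wrist picture the washer is at (297,372), the brass corner at (298,362), and the hole's corner at (298,475). The socket and square already look close in angle. I'll advance gently.

```bash
python3 -m inch '[{"offset":[0,0.0013,0.005],"rot":[-0.002,0,0],"grip":1},{"offset":[0,0,0.005],"rot":[0,0,0],"grip":1},{"offset":[0,0,0.005],"rot":[0,0,0],"grip":1},{"offset":[0,0,0.005],"rot":[0,0,0],"grip":1},{"offset":[0,0,0.003],"rot":[0,0,0],"grip":1},{"offset":[0,0,0],"rot":[0,0,0],"grip":1},{"offset":[0,0,0],"rot":[0,0,0],"grip":1}]'
python3 -m inch '[{"offset":[0,0,0.002],"rot":[0,0,0],"grip":1},{"offset":[0,0,0.002],"rot":[0,0,0],"grip":1},{"offset":[0,0,0.002],"rot":[0,0,0],"grip":1},{"offset":[0,0,0],"rot":[0,0,0],"grip":1},{"offset":[0,0,0],"rot":[0,0,0],"grip":1}]'
python3 - <<'E'
from goal import *
p,R=goal(np.load("F.npy"),36,8);print(rel(p,R))
o=get_obs();im=read_camera("wrist")[:,:,::-1];cv2.imwrite("pics/w6.png",im)
cv2.imwrite("pics/m6.png",np.hstack([cv2.resize(im[100:340,135:375],(400,400)),cv2.resize(read_camera("side")[105:205,225:325,::-1],(400,400),interpolation=cv2.INTER_CUBIC)]))
E
```

```text
time: 8.58
eef_pos: [513.1, 60.0, 263.6]
eef_rot: [2.532, 0.08, 1.732]
contact_force: [-0.7, 0.0, -3.3]
opening: 0.521
grasp_force: 37.1
time: 9.0
eef_pos: [516.6, 60.1, 259.1]
eef_rot: [2.531, 0.08, 1.732]
contact_force: [-0.6, 0.2, -2.6]
opening: 0.518
grasp_force: 37.1
('shift(m, tool)', array([ 0.0002, -0.0005, -0.0011]), 'rot(pi)', array([ 0.0012,  0.0001, -0.0002]))
```

View pics/m6.png

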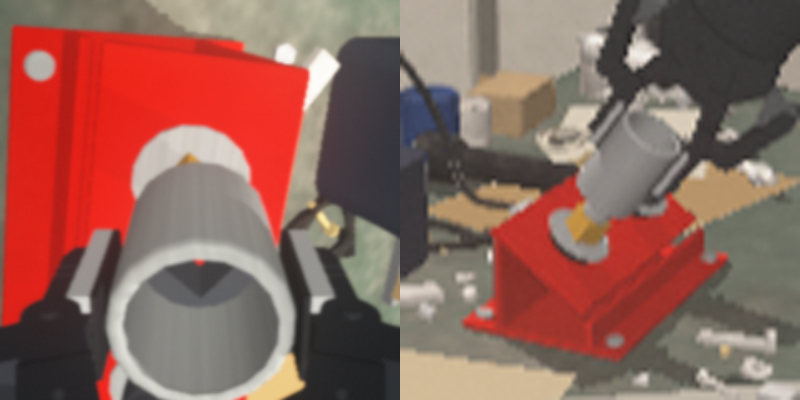

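The socket is just over the tip. The wrist view has the washer centred at u≈249.6 while the tool's plane is at u≈255, so the tool sits a few mm too far up-slope. I'll check this against the model.

```bash
python3 - <<'E'
from goal import *
F=np.load("F.npy");o=get_obs();c=cam("wrist",o)
im=cv2.imread("pics/w6.png");h=cv2.cvtColor(im,cv2.COLOR_BGR2HSV)
m=((h[...,1]<60)&(h[...,2]>110)).astype(np.uint8);m[:170]=0;m[205:]=0;m[:,:205]=0;m[:,295:]=0
ys,xs=np.nonzero(m)
for v in range(174,200,3):
    x=np.where(m[v])[0]; print(v,x.min() if len(x) else None,x.max() if len(x) else None,end=' | ')
t=np.linspace(0,2*np.pi,73);P=np.array([proj(c,F+24*(np.cos(a)*xa+np.sin(a)*ya)) for a in t])
print("\nmodel L,R,top",P[:,0].min(),P[:,0].max(),P[:,1].min(),"axis pts",proj(c,F),proj(c,F+42*za))
R0=Rn.from_euler('xyz',o["eef_rot"]).as_matrix();q=R0.T@(F-o["eef_pos"]);print("F in tool",q,"za in tool",R0.T@za)
E
```

```text
174 None None | 177 239 260 | 180 231 267 | 183 228 271 | 186 224 274 | 189 221 277 | 192 220 279 | 195 218 280 | 198 217 282 | 
model L,R,top 215.07861141321368 287.0197460150299 174.70468274444806 axis pts [251.0683 209.5288] [250.5545 236.6539]
F in tool [ -1.2364  -1.5236 236.0298] za in tool [-0.0002  0.0041 -1.    ]
```

```bash
python3 -m inch '[{"offset":[-0.0004,-0.0015,0],"rot":[0.0013,0,0],"grip":1},{"offset":[0,0,0.002],"rot":[0,0,0],"grip":1},{"offset":[0,0,0.002],"rot":[0,0,0],"grip":1},{"offset":[0,0,0],"rot":[0,0,0],"grip":1},{"offset":[0,0,0],"rot":[0,0,0],"grip":1}]'
python3 -m inch '[{"offset":[0,0,0.002],"rot":[0,0,0],"grip":1},{"offset":[0,0,0.002],"rot":[0,0,0],"grip":1},{"offset":[0,0,0],"rot":[0,0,0],"grip":1},{"offset":[0,0,0],"rot":[0,0,0],"grip":1}]'
python3 -m inch '[{"offset":[0,0,0.002],"rot":[0,0,0],"grip":1},{"offset":[0,0,0.002],"rot":[0,0,0],"grip":1},{"offset":[0,0,0],"rot":[0,0,0],"grip":1},{"offset":[0,0,0],"rot":[0,0,0],"grip":1}]'
cat > st.py <<'E'
from goal import *
o=get_obs();R0=Rn.from_euler('xyz',o["eef_rot"]).as_matrix();F=np.load("F.npy");q=R0.T@(F-o["eef_pos"])
print("t",o["time"],"f_tool",R0.T@o["contact_force"],"tq_tool",R0.T@o["torque"],"s",q[2]-201,"lat",q[:2],"za",R0.T@za)
E
python3 st.py
```

```text
time: 9.52
eef_pos: [517.8, 59.6, 254.9]
eef_rot: [2.536, 0.08, 1.732]
contact_force: [0.8, 0.2, -3.1]
opening: 0.522
grasp_force: 37.2
time: 9.85
eef_pos: [519.8, 59.8, 251.4]
eef_rot: [2.536, 0.079, 1.732]
contact_force: [-0.8, 1.0, -4.5]
opening: 0.52
grasp_force: 37.1
time: 10.18
eef_pos: [522.2, 59.9, 248.3]
eef_rot: [2.536, 0.079, 1.732]
contact_force: [-1.9, 1.1, -3.1]
opening: 0.524
grasp_force: 37.2
t 10.1833 f_tool [ 1.5953 -3.0902  1.5032] tq_tool [ 1.242   0.4307 -0.0118] s 22.839234302451587 lat [-1.1121  1.4227] za [ 0.0003 -0.0008 -1.    ]
```

```bash
python3 -m inch '[{"offset":[0.0002,-0.0004,0.0015],"rot":[0,0,0],"grip":1},{"offset":[0,0,0.0015],"rot":[0,0,0],"grip":1},{"offset":[0,0,0],"rot":[0,0,0],"grip":1},{"offset":[0,0,0],"rot":[0,0,0],"grip":1}]' && python3 st.py
python3 -m inch '[{"offset":[0,0,0.0015],"rot":[0,0,0],"grip":1},{"offset":[0,0,0.0015],"rot":[0,0,0],"grip":1},{"offset":[0,0,0],"rot":[0,0,0],"grip":1},{"offset":[0,0,0],"rot":[0,0,0],"grip":1}]' && python3 st.py
```

```text
time: 10.52
eef_pos: [523.7, 60.0, 245.7]
eef_rot: [2.536, 0.08, 1.732]
contact_force: [-1.7, 1.1, -3.1]
opening: 0.527
grasp_force: 37.2
t 10.5167 f_tool [ 1.6396 -2.9397  1.561 ] tq_tool [1.2156 0.5086 0.0068] s 19.904067475510118 lat [-1.1306  1.4934] za [-0.0001 -0.0003 -1.    ]
time: 10.85
eef_pos: [525.4, 60.1, 243.3]
eef_rot: [2.536, 0.08, 1.732]
contact_force: [-1.2, 1.6, -4.0]
opening: 0.526
grasp_force: 37.2
t 10.85 f_tool [ 2.0865 -3.0093  2.6378] tq_tool [1.2982 0.5098 0.0094] s 16.885649504527862 lat [-1.1177  1.4899] za [-0.     -0.0003 -1.    ]
```

```bash
python3 -m inch '[{"offset":[0.0002,0,0.0015],"rot":[0,0,0],"grip":1},{"offset":[0,0,0.0015],"rot":[0,0,0],"grip":1},{"offset":[0,0,0],"rot":[0,0,0],"grip":1},{"offset":[0,0,0],"rot":[0,0,0],"grip":1}]' && python3 st.py
python3 -m inch '[{"offset":[0,0,0.0015],"rot":[0,0,0],"grip":1},{"offset":[0,0,0.0015],"rot":[0,0,0],"grip":1},{"offset":[0,0,0],"rot":[0,0,0],"grip":1},{"offset":[0,0,0],"rot":[0,0,0],"grip":1}]' && python3 st.py
```

```text
time: 11.18
eef_pos: [527.2, 60.4, 240.9]
eef_rot: [2.535, 0.08, 1.732]
contact_force: [-1.5, 1.0, -4.4]
opening: 0.526
grasp_force: 37.2
t 11.1833 f_tool [ 1.5789 -3.5105  2.8183] tq_tool [ 1.3001  0.5342 -0.0024] s 13.896619693609438 lat [-1.3111  1.3689] za [-0.0001 -0.0001 -1.    ]
time: 11.52
eef_pos: [528.8, 60.5, 238.4]
eef_rot: [2.536, 0.08, 1.732]
contact_force: [-2.3, 1.8, -3.7]
opening: 0.521
grasp_force: 37.2
t 11.5167 f_tool [ 2.4062 -3.6825  1.7569] tq_tool [1.3092 0.4994 0.0244] s 10.884204425485109 lat [-1.3011  1.459 ] za [-0.0001 -0.0003 -1.    ]
```

No axial resistance at s≈11, so the square is already in the hole: the viewed angle was right. Continuing to the washer.

```bash
python3 -m inch '[{"offset":[0.0002,-0.0003,0.002],"rot":[0,0,0],"grip":1},{"offset":[0,0,0.002],"rot":[0,0,0],"grip":1},{"offset":[0,0,0],"rot":[0,0,0],"grip":1},{"offset":[0,0,0],"rot":[0,0,0],"grip":1}]' && python3 st.py
python3 -m inch '[{"offset":[0,0,0.0015],"rot":[0,0,0],"grip":1},{"offset":[0,0,0.0015],"rot":[0,0,0],"grip":1},{"offset":[0,0,0],"rot":[0,0,0],"grip":1},{"offset":[0,0,0],"rot":[0,0,0],"grip":1}]' && python3 st.py
python3 -m inch '[{"offset":[0,0,0.001],"rot":[0,0,0],"grip":1},{"offset":[0,0,0.001],"rot":[0,0,0],"grip":1},{"offset":[0,0,0],"rot":[0,0,0],"grip":1},{"offset":[0,0,0],"rot":[0,0,0],"grip":1}]' && python3 st.py
```

```text
time: 11.85
eef_pos: [531.0, 60.7, 234.9]
eef_rot: [2.535, 0.08, 1.732]
contact_force: [-1.5, 0.4, -2.8]
opening: 0.525
grasp_force: 37.2
t 11.85 f_tool [ 0.8891 -2.7517  1.4545] tq_tool [ 1.2525  0.4484 -0.0032] s 6.839763689576927 lat [-1.3774  1.5856] za [-0.0003 -0.     -1.    ]
time: 12.18
eef_pos: [532.7, 60.7, 232.5]
eef_rot: [2.535, 0.08, 1.732]
contact_force: [-1.4, -0.1, -2.8]
opening: 0.522
grasp_force: 37.1
t 12.1833 f_tool [ 0.3704 -2.7248  1.5038] tq_tool [1.142  0.4495 0.0112] s 3.9017184804618807 lat [-1.3806  1.5343] za [-0.0003  0.0001 -1.    ]
time: 12.52
eef_pos: [533.8, 60.8, 231.0]
eef_rot: [2.535, 0.08, 1.732]
contact_force: [-1.3, 1.1, -3.5]
opening: 0.521
grasp_force: 37.1
t 12.5167 f_tool [ 1.5338 -2.8392  2.1048] tq_tool [ 1.0913  0.3372 -0.0383] s 1.9666483812631839 lat [-1.3938  1.5023] za [-0.0003  0.0002 -1.    ]
```

```bash
python3 -m inch '[{"offset":[0,0,0.001],"rot":[0,0,0],"grip":1},{"offset":[0,0,0.001],"rot":[0,0,0],"grip":1},{"offset":[0,0,0],"rot":[0,0,0],"grip":1},{"offset":[0,0,0],"rot":[0,0,0],"grip":1}]' && python3 st.py
python3 -m inch '[{"offset":[0,0,0.001],"rot":[0,0,0],"grip":1},{"offset":[0,0,0.001],"rot":[0,0,0],"grip":1},{"offset":[0,0,0],"rot":[0,0,0],"grip":1},{"offset":[0,0,0],"rot":[0,0,0],"grip":1}]' && python3 st.py
python3 - <<'E'
from h import *
a=[read_camera(n)[:,:,::-1] for n in("scene","side")]
for i in(0,1):cv2.imwrite(f"pics/p7_{i}.png",a[i])
E
```

```text
time: 12.85
eef_pos: [534.9, 60.9, 229.3]
eef_rot: [2.535, 0.08, 1.732]
contact_force: [-1.6, 0.6, -3.1]
opening: 0.524
grasp_force: 37.2
t 12.85 f_tool [ 1.0713 -2.9945  1.6398] tq_tool [ 1.0348  0.3549 -0.0123] s -0.04198923811347299 lat [-1.4303  1.5679] za [-0.0003  0.0001 -1.    ]
time: 13.18
eef_pos: [536.0, 60.9, 227.7]
eef_rot: [2.535, 0.08, 1.732]
contact_force: [-3.2, -0.0, 0.2]
opening: 0.519
grasp_force: 37.4
t 13.1833 f_tool [ 0.4834 -2.499  -1.995 ] tq_tool [1.0939 0.2911 0.0006] s -1.9222536397026602 lat [-1.4326  1.5552] za [-0.0003  0.0002 -1.    ]
```

Axial force appears right at s≈0, about 4 N on the buffer, so the socket is home on the washer. I'll relax a little, let go and back off along the axis.

```bash
python3 -m inch '[{"offset":[0,0,-0.001],"rot":[0,0,0],"grip":1},{"offset":[0,0,0],"rot":[0,0,0],"grip":1},{"offset":[0,0,0],"rot":[0,0,0],"grip":-1},{"offset":[0,0,0],"rot":[0,0,0],"grip":-1},{"offset":[0,0,0],"rot":[0,0,0],"grip":-1},{"offset":[0,0,0],"rot":[0,0,0],"grip":-1},{"offset":[0,0,0],"rot":[0,0,0],"grip":-1},{"offset":[0,0,0],"rot":[0,0,0],"grip":-1},{"offset":[0,0,0],"rot":[0,0,0],"grip":-1},{"offset":[0,0,0],"rot":[0,0,0],"grip":-1}]' && python3 st.py
python3 -m inch '[{"offset":[0,0,-0.005],"rot":[0,0,0],"grip":-1},{"offset":[0,0,-0.01],"rot":[0,0,0],"grip":-1},{"offset":[0,0,-0.015],"rot":[0,0,0],"grip":-1},{"offset":[0,0,-0.02],"rot":[0,0,0],"grip":-1},{"offset":[0,0,-0.02],"rot":[0,0,0],"grip":-1},{"offset":[0,0,-0.02],"rot":[0,0,0],"grip":-1},{"offset":[0,0,-0.02],"rot":[0,0,0],"grip":-1},{"offset":[0,0,0],"rot":[0,0,0],"grip":-1},{"offset":[0,0,0],"rot":[0,0,0],"grip":-1},{"offset":[0,0,0],"rot":[0,0,0],"grip":-1},{"offset":[0,0,0],"rot":[0,0,0],"grip":-1}]' && python3 st.py
python3 - <<'E'
from goal import *
F=np.load("F.npy");o=get_obs();w=read_camera("wrist")[:,:,::-1];c=cam("wrist",o);w=w.copy()
a=[read_camera(n)[:,:,::-1] for n in("scene","side")]
print("wrist rim expect",proj(c,F+60*za),"foot",proj(c,F)); print("scene rim expect",proj(cam("scene"),F+60*za),proj(cam("side"),F+60*za))
cv2.imwrite("pics/m8.png",np.hstack([cv2.resize(w[120:300,165:345],(260,260)),cv2.resize(a[0][80:180,225:325],(260,260)),cv2.resize(a[1][105:205,225:325],(260,260))]))
E
```

```text
time: 14.12
eef_pos: [535.5, 60.9, 228.5]
eef_rot: [2.535, 0.08, 1.732]
contact_force: [-0.2, 0.2, -0.2]
opening: 1.002
grasp_force: 0.0
t 14.1167 f_tool [ 0.2124 -0.2497  0.017 ] tq_tool [0.4693 0.0885 0.0273] s -1.0025001627002723 lat [-1.435   1.5701] za [-0.0002  0.0001 -1.    ]
time: 15.03
eef_pos: [472.4, 57.9, 317.9]
eef_rot: [2.536, 0.08, 1.732]
contact_force: [0.2, -0.1, -0.2]
opening: 1.002
grasp_force: 0.0
t 15.0333 f_tool [-0.1182 -0.0357  0.2852] tq_tool [ 0.5207  0.0844 -0.0094] s 108.49078983190111 lat [-1.5417  2.3102] za [-0.    -0.001 -1.   ]
wrist rim expect [256.6146 203.2344] foot [256.3102 180.5401]
scene rim expect [285.0712 125.2456] [280.8465 147.1833]
```

View pics/m8.png

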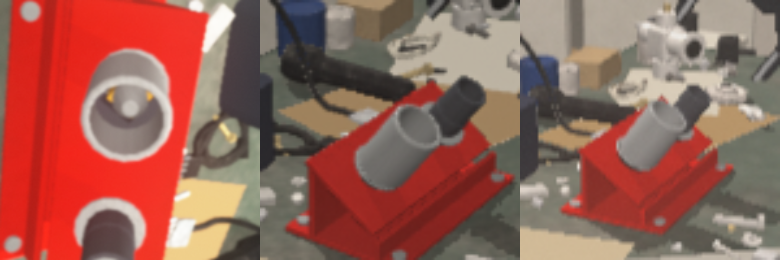

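The final picture shows the socket flat on the washer and in line with the post. Its rim is at wrist crop (126,117), and the brass square's corners show inside it, level with the inner step. The gripper is clear.

```bash
python3 -c "
from plant import close_job
print(close_job())"
```

```text
the job is handed in; nothing more can be done
None
```

The socket sits home on the empty post with the gripper clear; it slid on at the angle I read from the cameras, so no feeling twist was needed. I handed the job in at about 15 s and no result was reported back.

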